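# Set the telescopic shelf prop to length and hold it clamped

## Task

Set the telescopic shelf prop to length: lower the open fingers astride the steel leg and its still open cam lever, between the collar and the heel plate, and draw the leg out by its heel plate until the plate is in line with the wooden pointer on the board. Holding the leg there against its spring, swing the cam lever shut flat along the leg by squeezing lever and leg together. Finish with the fingers still gripping leg and lever, the leg at the pointer and the lever shut - do not let go - and leave the pointer, mug, tumbler and soap pump undisturbed.

Things in the scene. Friction and masses are not known exactly. Their poses are not given: they have to be found in the camera images.
- prop: Fixed jig: plywood board 360 x 140 x 12 mm (x -220 to 140, y -70 to 70) with a level aluminium tube, 32 mm thick, along x. Origin on the shelf right below the mouth of the tube's collar; x is the way the leg slides out, z up. Tube and leg axis: y = 0, 75 mm above the shelf. Lever on the leg's -y side, pointer on the +y side; beside the leg nothing else stands higher than 15 mm.
- mouth (a point): Centre of the mouth of the black collar (42 mm thick, 28 mm long) out of which the leg comes, on the leg axis; fixed to the prop, axes as the prop.
- leg: Steel leg, a round tube 22 mm thick, sliding along the prop's x. Steel heel plate across it: 6 mm thick, y -11 to 49 mm, 16 mm above and below the axis, so only a finger on the +y side can hook it; a rubber foot reaches 12 mm beyond it. Origin on the leg's axis, 60 mm inward of the plate's mid plane (at the collar's mouth when fully in); axes as the prop.
- leg_slide (a joint): How far the leg is drawn out, in m: 0 fully in, as at the start, 0.08 at the stop. A spring always pulls it in with 3 N (fully in) to 4 N (drawn out), so it slides back as soon as it is not held; the shut lever alone does not hold it.
- heel (a point): Point on the outer (+y) end of the heel plate, in the plate's mid-thickness, at axis height, 48 mm to +y of the leg's axis; axes as the prop.
- pointer_tip (a point): Top edge, facing the leg, of the wooden pointer: a blade 6 mm thick along x, 16 mm wide, its top 45 mm above the shelf, 51 to 67 mm to +y of the leg's axis. Point at mid thickness; axes as the prop. It starts 25 to 50 mm beyond the heel plate. The leg is at length when heel and pointer_tip have the same x in the prop's frame. It slides stiffly along the scale.
- lever_hinge (a joint): Angle of the cam lever in rad: 0 shut, flat along the leg; about 0.24 to 0.32 open at the start; 0.34 at the stop. It turns about an upright axis at the prop's (0, -17 mm), its free end swinging towards -y to open. It stays where it is left and takes about 2 N at the tip to turn.
- lever: Black plastic arm of the cam lever, 109 mm long from its turning axis, 8 mm thick, 18 mm high, its mid height that of the leg's axis. Shut, it lies beside the leg from y -12 to -20 mm, so leg and shut lever measure 31 mm across (y -20 to 11). Origin on the turning axis, x along the arm; its outer face is at y -3 mm.
- lever_tip (a point): Point on the outer (-y) face of the lever arm, 105 mm from the turning axis; axes as the lever arm.
- mug: White ceramic mug, bystander, 80 mm across plus handle, 92 mm high, stands near the jig. Origin under its centre.
- tumbler: Glass tumbler, bystander, 72 mm across, 100 mm high. Origin under its centre.
- soap_pump: Stainless steel soap pump, bystander, 66 mm across, 162 mm high with its push head and spout. Origin under its centre.

How it is judged (in metres and radians):
On the way:
1. the leg is held at the pointer (heel plate within 5 mm of it) by the fingers, the lever still open (over 0.12 rad) (x of heel in the frame of pointer_tip between -0.005 and 0.005 m and contact force between the fingers and leg above 1 N and value of joint lever_hinge above 0.12 rad), for 0.2 s.
At the end, for the whole second after the job is handed in: Through the last second the heel plate is within 5 mm of the pointer along the leg, the lever is shut (under 0.05 rad, about 5 mm at its tip), and the fingers press on both the leg and the lever with over 3 N (x of heel in the frame of pointer_tip between -0.005 and 0.005 m and value of joint lever_hinge below 0.05 rad and contact force between the fingers and leg above 3 N and contact force between the fingers and lever above 3 N); the arm keeps its last pose, push and grip.
It fails at once if the lever is shut (under 0.07 rad) with the leg more than 10 mm off the pointer (value of joint lever_hinge below 0.07 rad and (x of heel in the frame of pointer_tip above 0.01 m or x of heel in the frame of pointer_tip below -0.01 m)).
It fails at once if the pointer is pushed more than 4 mm (distance of pointer_tip from where it was at the start of the episode above 0.004 m).
It fails at once if mug, tumbler or soap pump is moved more than 25 mm or tipped (distance of any of mug, tumbler, soap_pump from where it was at the start of the episode above 0.025 m or angle between any of mug, tumbler, soap_pump's own z axis and vertical above 0.3 rad).
It also fails if it takes over 38 s, if anything falls off the work surface, if the arm or the gripper's body presses on something with over 40 N, if the wrist force passes 120 N, or if a joint passes its speed limit or range.

## Robot

A 6-joint arm with a two-finger parallel gripper is mounted at the origin on the work surface. World frame = base frame: x ahead of the robot, y to its left, z up, the work surface at z = 0. Lengths are in m, angles in degrees, forces in N, time in s.
With the tool pointing down it reaches from about 0.325 to 0.775 m from the base axis. Payload 5.5 kg.
Tool frame: the origin (TCP) lies at the centre of the arm's flange, where the gripper is bolted on; the fingertips stand 182 mm ahead of it and the grasp point (between the pads) lies 163 mm ahead of it; z points along the fingers, y is the line along which they close (so a half turn about z gives the same grasp; the last joint's range is limited). The gripper opens to 88 mm and grips with 3 to 60 N. Pads are 20 mm wide; open, the fingers measure 115 mm over their backs; the gripper's body (75 mm by 178 mm) begins 61 mm behind the grasp point.
Start: joints at [68.256, 5.22, 70.514, -0, 104.267, -3.249], TCP at [0.19, 0.569, 0.405] pointing down, gripper open.
Joint ranges: [-164.24, 164.24], [-49.07, 125.15], [9.68, 141.18], [-86.29, 266.29], [3.28, 154.24], [-151.56, 151.56]. Speed limits (degrees/s): [147.25, 147.25, 172.46, 180, 180, 180].

## Interface

Orientations are given as [roll, pitch, yaw] about the fixed x, y, z axes, in that order (R = Rz(yaw) Ry(pitch) Rx(roll)).
In Python, from station import r gives the robot as it stands. The module is installed in compiled form; this text tells all that it offers. Calls block until the motion is done:
- r.reach(position, orientation): joint-space move of the TCP to a pose.
- r.servo_line(position, rotation=None, speed=0.15): straight line of the TCP; rotation=None keeps the orientation; speed is the mean speed in m/s.
- r.move_joints(angles): joint-space move.
- r.let_go() and r.grab(squeeze=None): open the fingers fully, or close them until they stop; squeeze is the grip in N (None keeps the last).
- r.wait(seconds).
- r.inverse_kinematics(position, orientation): joint angles nearest the present ones, or None.
- r.sense(): the state.
- r.snapshot(name): name is "side" or "top"; returns a dict with "frame" (384x512x3 uint8, red, green, blue), "fx", "fy", "cx", "cy" (pixels), "dist_coeffs" ([k1, k2, p1, p2, k3] as OpenCV has them; the pictures are not rectified), "R" (3x3) and "t" (3): a world point X has camera coordinates R X + t. Camera axes: x right, y down, z forward; pixel columns grow to the right and rows downward; lengths in m; the calibration is good to about 2 mm. A picture is of the moment at which its call begins. There is no depth.
A pose or a line that the arm cannot do raises r.IKError and nothing moves.
- r.hand_in(): hands the job in; it is judged then, once.
The state is a dict: "clock": time; "joints": joint angles; "joint_vel": joint speeds; "joint_torque": joint torques, N m; "tcp_pos": TCP position; "orientation": TCP orientation; "contact_force": force on the tool from outside, world axes, zero at the start; "torque": the same for the moment, N m; "opening": finger opening in m; "gripper_force": force on a finger pad.
Only numpy, scipy, OpenCV 4.12 (cv2) and the standard library are available. Lean on these libraries where they do the work, as an engineer would, in place of code of your own. Each camera call takes 0.05 s, during which the arm holds its last target. There are 200 camera calls.

## Working session

There is one attempt and no reset: what is moved stays moved. The work goes in short steps, each a Python script; the robot and the scene stay as the last script left them, time stands still between calls to the robot, and variables do not carry over. Pictures are saved under pics/ and viewed, at most 10 in all, crops included, and the job is handed in when it is done.

```bash
mkdir -p pics
python3 - <<'E'
from station import r
import cv2,pickle
for n in("side","top"):
    s=r.snapshot(n); cv2.imwrite(f"pics/{n}0.png",s["frame"][:,:,::-1]); pickle.dump(s,open(n+".pkl","wb"))
    print(n,s["fx"],s["cx"],s["cy"],s["dist_coeffs"],(-s["R"].T@s["t"]) )
print(r.sense())
E
```

```text
side 415.0861702431227 250.1848419010095 189.92944813140795 [-0.02492253  0.          0.          0.          0.        ] [ 0.51086466 -0.49234375  0.70542747]
top 430.6844888855678 254.34371208664624 186.73862480303376 [-0.06288204  0.          0.          0.          0.        ] [ 0.52236394 -0.0028154   1.09236313]
{'clock': 0.1, 'joints': array([ 6.82574203e+01,  5.25848469e+00,  7.05735673e+01, -2.01712583e-03,
        1.04266984e+02, -3.24887273e+00]), 'joint_vel': array([-0.00615729, -0.12978167, -0.16317937,  0.0161918 ,  0.06823297,
       -0.09514942]), 'joint_torque': array([ 2.04611621e-03, -4.47855556e+01, -4.07569671e+01,  6.99891080e-02,
        2.84170354e-02, -1.17111190e-04]), 'tcp_pos': array([0.19034886, 0.56906081, 0.40363684]), 'orientation': array([-1.79901013e+02, -3.66003904e-03,  1.61505794e+02]), 'contact_force': array([-0.07958528, -0.23111136,  1.12329835]), 'torque': array([-0.04497472,  0.0569582 , -0.0275232 ]), 'gripper_force': 0.0, 'opening': 0.08799541783098444}
```

View pics/top0.png

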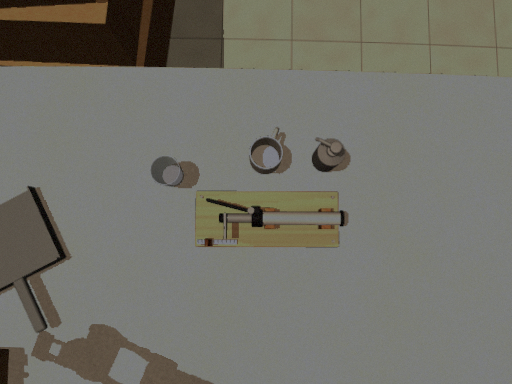

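View pics/side0.png

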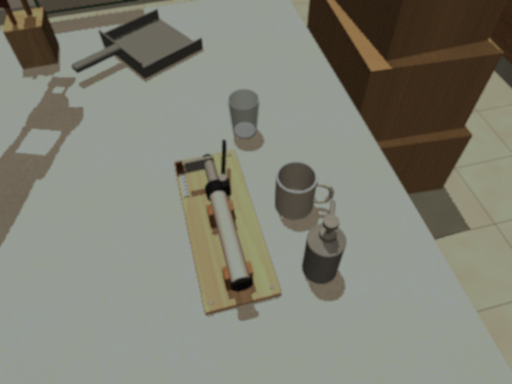

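The top view shows the board with corners near (195,191), (339,191), (339,248) and (195,247). The collar is at about (257,216), the heel plate near (225,225), and the leg points to the left of the picture. The tumbler, mug and pump stand above the board in the image. I'll enlarge both views for detail.

Run:
```python
import cv2,pickle
s=pickle.load(open("top.pkl","rb"));print(s["R"].round(3).tolist(),s["t"],s["fy"])
c=s["frame"][180:260,185:345,::-1];cv2.imwrite("pics/topc.png",cv2.convertScaleAbs(cv2.resize(c,None,fx=5,fy=5,interpolation=cv2.INTER_CUBIC),alpha=1.5))
s=pickle.load(open("side.pkl","rb"));print(s["R"].round(3).tolist())
c=s["frame"][130:220,160:280,::-1];cv2.imwrite("pics/sidec.png",cv2.convertScaleAbs(cv2.resize(c,None,fx=6,fy=6,interpolation=cv2.INTER_CUBIC),alpha=1.5))
```

```text
[[0.022, -1.0, -0.0], [-0.995, -0.022, -0.102], [0.102, 0.002, -0.995]] [-0.01445563  0.63083132  1.03342736] 430.6844888855678
[[0.97, -0.241, -0.017], [-0.202, -0.769, -0.607], [0.133, 0.593, -0.794]]
```

View pics/topc.png

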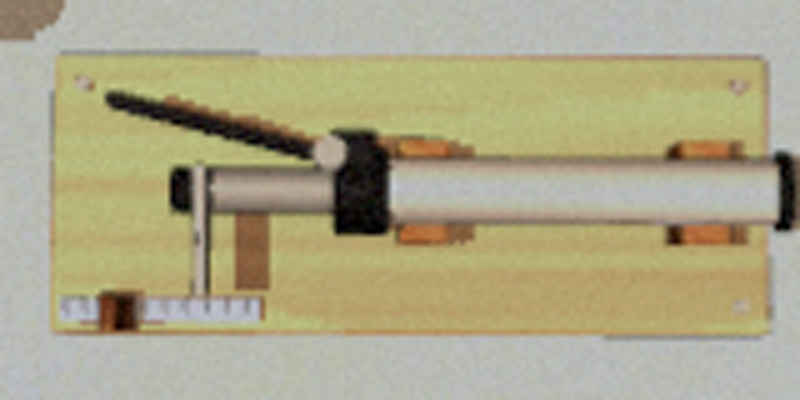

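View pics/sidec.png

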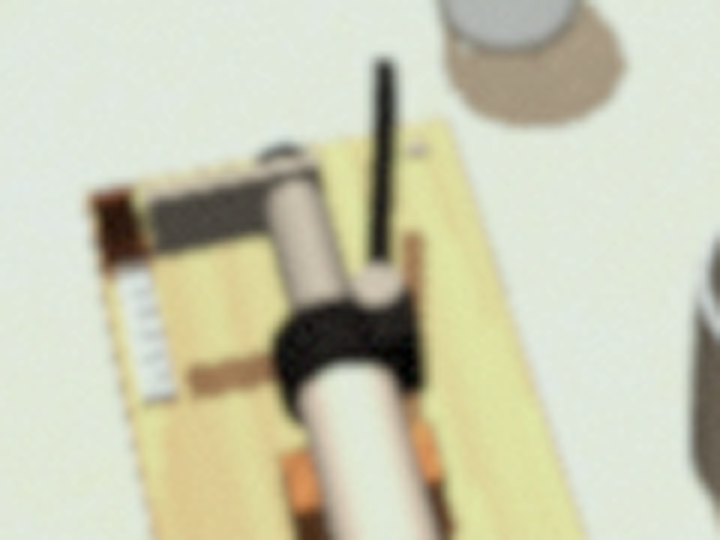

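The top crop gives these raw positions. Board corners (crop): (52,57), (767,58), (770,332), (52,332). The pointer block is at x 100–140, the heel plate at x 192–208, the lever tip at (110,97), and the collar at x 334–388. I'll fit the prop pose next, then zoom in on the pointer.

```bash
cat > h.py <<'E'
import numpy as np,cv2,pickle
from scipy.optimize import least_squares
def proj(s,X):
    p,_=cv2.projectPoints(np.atleast_2d(X).astype(float),cv2.Rodrigues(s["R"])[0],s["t"],np.array([[s["fx"],0,s["cx"]],[0,s["fy"],s["cy"]],[0,0,1]]),np.array(s["dist_coeffs"]));return p[:,0]
def world(p,P):
    P=np.atleast_2d(P);c,sn=np.cos(p[2]),np.sin(p[2])
    return np.c_[p[0]+c*P[:,0]-sn*P[:,1],p[1]+sn*P[:,0]+c*P[:,1],P[:,2]]
E
python3 - <<'E'
from h import *
T=pickle.load(open("top.pkl","rb"));S=pickle.load(open("side.pkl","rb"))
B=np.array([[140,-70,12],[-220,-70,12],[-220,70,12],[140,70,12]])/1e3
tp=(np.array([[52.,57],[767,58],[770,332],[52,332]])+.5)/5-.5+[185,180]
sp=(np.array([[445,122],[88,197]])+.5)/6-.5+[160,130]
f=lambda p,w=1:np.r_[(proj(T,world(p,B))-tp).ravel(),w*(proj(S,world(p,B[[0,3]]))-sp).ravel()]
for w in(0,1):
    o=least_squares(f,[.5,.05,1.57],args=(w,),loss="soft_l1");print(w,o.x,f(o.x).round(1))
p=o.x;np.save("pose.npy",p)
u=lambda P:((proj(T,world(p,np.array(P)/1e3))-[185,180]+.5)*5-.5).round(0).tolist()
print("mouth top/bottom",u([[0,0,96],[-28,0,96],[0,-21,75],[0,21,75]]),"plate",u([[60,48,91],[60,48,75],[60,-11,91]]),"hinge",u([[0,-17,84]]))
for d in(20,25,30,35,40,45,50): print(d,u([[60+d,51,45],[60+d,67,45]]),((proj(S,world(p,np.array([[60+d,51,45],[60+d,67,45]])/1e3))-[160,130]+.5)*6).round(0).tolist())
for a in(.24,.28,.32): print(a,u([[109*np.cos(a),-17-109*np.sin(a),84]]))
c=T["frame"][225:255,190:240,::-1];a=cv2.convertScaleAbs(cv2.resize(c,None,fx=8,fy=8,interpolation=cv2.INTER_NEAREST),alpha=2)
c=S["frame"][150:195,165:215,::-1];b=cv2.convertScaleAbs(cv2.resize(c,None,fx=8,fy=8,interpolation=cv2.INTER_NEAREST),alpha=1.5)
cv2.imwrite("pics/zoom.png",np.hstack([np.pad(a,((0,120),(0,0),(0,0))),b]))
E
```

```text
0 [0.55312497 0.00700308 1.59288314] [ 0.3 -0.4 -0.1 -0.6  0.3  0.5 -0.5  0.5  0.3 -1.1 -1.1 -0.7]
1 [0.55322726 0.00633545 1.59275423] [ 0.5 -0.5  0.2 -0.6  0.5  0.5 -0.2  0.5  0.4 -0.9 -1.  -0.5]
mouth top/bottom [[331.0, 189.0], [391.0, 189.0], [331.0, 146.0], [331.0, 235.0]] plate [[201.0, 293.0], [203.0, 292.0], [202.0, 165.0]] hinge [[331.0, 153.0]]
20 [[166.0, 297.0], [166.0, 331.0]] [[147.0, 245.0], [102.0, 255.0]]
25 [[156.0, 297.0], [155.0, 331.0]] [[145.0, 235.0], [100.0, 244.0]]
30 [[145.0, 297.0], [145.0, 331.0]] [[143.0, 224.0], [97.0, 234.0]]
35 [[135.0, 297.0], [135.0, 331.0]] [[140.0, 214.0], [95.0, 223.0]]
40 [[125.0, 297.0], [124.0, 331.0]] [[138.0, 203.0], [93.0, 213.0]]
45 [[114.0, 297.0], [114.0, 331.0]] [[136.0, 193.0], [91.0, 203.0]]
50 [[104.0, 297.0], [104.0, 331.0]] [[133.0, 183.0], [89.0, 192.0]]
0.24 [[106.0, 98.0]]
0.28 [[108.0, 89.0]]
0.32 [[111.0, 80.0]]
```

View pics/zoom.png

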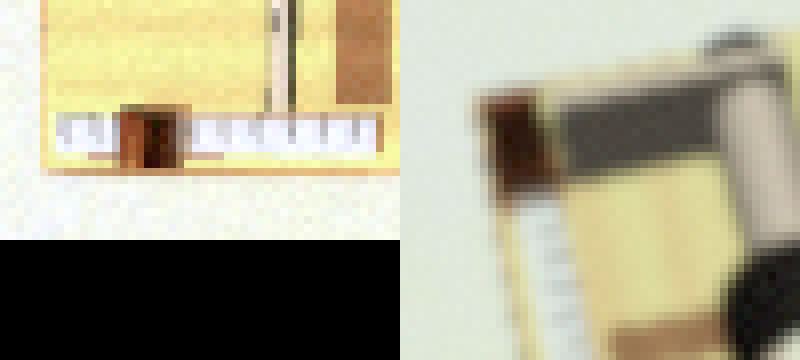

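The fit agrees with the collar and plate to within about 1 mm. The pointer is about 47–48 mm beyond the plate by the top view and 46.5 mm by the side view, and the lever is at about 0.245 rad. Next I'll go above the leg, descend and feel for the plate.

```bash
cat >> h.py <<'E'
p=np.load("pose.npy");yaw=np.degrees(p[2])
ex=np.array([np.cos(p[2]),np.sin(p[2])])
def tcp(x,y,gz): return (world(p,[[x/1e3,y/1e3,gz/1e3]])[0]+[0,0,.163]).tolist()
def st(r):
    q=r.sense();d=q["tcp_pos"][:2]-p[:2];ey=np.array([-ex[1],ex[0]])
    f=q["contact_force"]
    return dict(t=round(q["clock"],2),x=round(d@ex*1e3,1),y=round(d@ey*1e3,1),z=round((q["tcp_pos"][2]-.163)*1e3,1),fx=round(f[:2]@ex,1),fy=round(f[:2]@ey,1),fz=round(f[2],1),op=round(q["opening"]*1e3,1),gf=round(q["gripper_force"],1))
E
python3 - <<'E'
from station import r
from h import *
r.reach(tcp(41,-8,180),[180,0,yaw]);print(st(r),r.sense()["joints"].round(0),r.sense()["orientation"])
r.servo_line(tcp(41,-8,75),speed=.1);r.wait(.2);print(st(r))
for x in np.arange(43,52,1.):
    r.servo_line(tcp(x,-8,75),speed=.02);r.wait(.1);a=st(r);print(a)
E
```

```text
{'t': 2.39, 'x': np.float64(41.9), 'y': np.float64(-8.0), 'z': np.float64(180.2), 'fx': np.float64(-0.6), 'fy': np.float64(-0.1), 'fz': np.float64(-0.3), 'op': 87.9, 'gf': 0.0} [ 1. -1. 83.  0. 98.  0.] [ 1.79985090e+02 -1.80597982e-02  9.13441171e+01]
{'t': 3.79, 'x': np.float64(41.0), 'y': np.float64(-8.2), 'z': np.float64(75.7), 'fx': np.float64(0.4), 'fy': np.float64(0.7), 'fz': np.float64(-0.4), 'op': 88.1, 'gf': 0.0}
{'t': 4.14, 'x': np.float64(43.1), 'y': np.float64(-8.0), 'z': np.float64(75.0), 'fx': np.float64(0.7), 'fy': np.float64(-0.9), 'fz': np.float64(0.1), 'op': 88.1, 'gf': 0.0}
{'t': 4.49, 'x': np.float64(44.0), 'y': np.float64(-8.0), 'z': np.float64(75.0), 'fx': np.float64(-0.4), 'fy': np.float64(-0.5), 'fz': np.float64(0.1), 'op': 87.9, 'gf': 0.0}
{'t': 4.84, 'x': np.float64(45.0), 'y': np.float64(-8.0), 'z': np.float64(75.0), 'fx': np.float64(1.3), 'fy': np.float64(0.6), 'fz': np.float64(-0.3), 'op': 87.6, 'gf': 0.0}
{'t': 5.19, 'x': np.float64(46.0), 'y': np.float64(-8.0), 'z': np.float64(75.0), 'fx': np.float64(0.2), 'fy': np.float64(-0.1), 'fz': np.float64(0.6),
[... 201 characters left out ...]
t': 5.89, 'x': np.float64(48.0), 'y': np.float64(-8.0), 'z': np.float64(75.0), 'fx': np.float64(-3.7), 'fy': np.float64(-0.1), 'fz': np.float64(-0.6), 'op': 87.6, 'gf': 1.7}
{'t': 6.24, 'x': np.float64(49.1), 'y': np.float64(-8.0), 'z': np.float64(75.0), 'fx': np.float64(-3.2), 'fy': np.float64(-0.2), 'fz': np.float64(0.1), 'op': 87.8, 'gf': 1.4}
{'t': 6.59, 'x': np.float64(50.1), 'y': np.float64(-8.0), 'z': np.float64(75.0), 'fx': np.float64(-2.6), 'fy': np.float64(-0.7), 'fz': np.float64(-0.5), 'op': 88.1, 'gf': 1.3}
{'t': 6.94, 'x': np.float64(51.1), 'y': np.float64(-8.0), 'z': np.float64(75.0), 'fx': np.float64(-2.5), 'fy': np.float64(-0.1), 'fz': np.float64(-0.1), 'op': 87.6, 'gf': 1.4}
```

Contact came at x≈46.6 against 47 expected. Now I'll draw the leg out close to the pointer and look.

Run:
```python
from station import r
from h import *
r.servo_line(tcp(93,-8,75),speed=.05);r.wait(.3);print(st(r))
ims=[]
for n,w in(("side",(150,120,110,80)),("top",(175,200,110,80))):
    s=r.snapshot(n);pickle.dump(s,open(n+"1.pkl","wb"));x,y,a,b=w
    ims.append(cv2.convertScaleAbs(cv2.resize(s["frame"][y:y+b,x:x+a,::-1],None,fx=7,fy=7,interpolation=cv2.INTER_CUBIC),alpha=1.7))
cv2.imwrite("pics/side1.png",ims[0]);cv2.imwrite("pics/top1.png",ims[1])
S=pickle.load(open("side1.pkl","rb"))
for d in(40,45,50): print(d,((proj(S,world(p,np.array([[60+d,51,45],[60+d,67,45],[60+d,49,91],[60+d,49,59]])/1e3))-[150,120]+.5)*7).round(0).tolist())
```

```text
{'t': 8.23, 'x': np.float64(92.8), 'y': np.float64(-8.0), 'z': np.float64(75.0), 'fx': np.float64(-3.8), 'fy': np.float64(-2.8), 'fz': np.float64(-0.8), 'op': 87.8, 'gf': 1.8}
40 [[231.0, 307.0], [178.0, 318.0], [214.0, 201.0], [231.0, 275.0]]
45 [[228.0, 295.0], [176.0, 306.0], [212.0, 189.0], [228.0, 263.0]]
50 [[225.0, 283.0], [173.0, 294.0], [209.0, 177.0], [225.0, 251.0]]
```

View pics/side1.png

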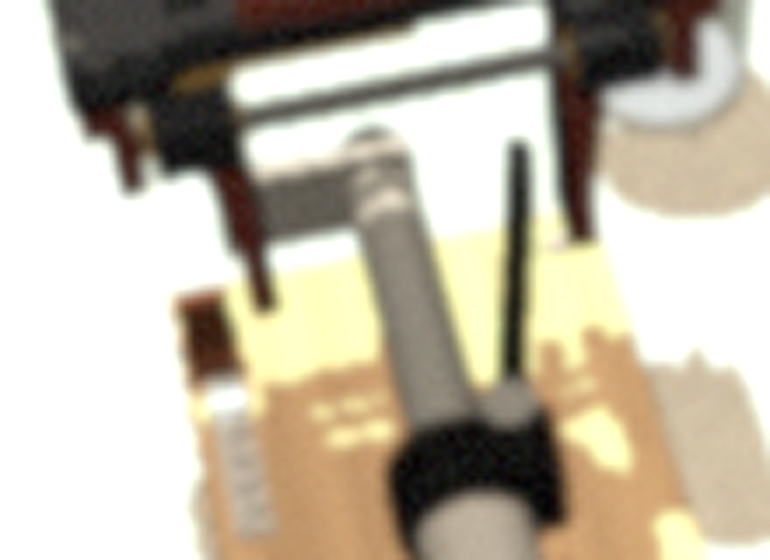

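View pics/top1.png

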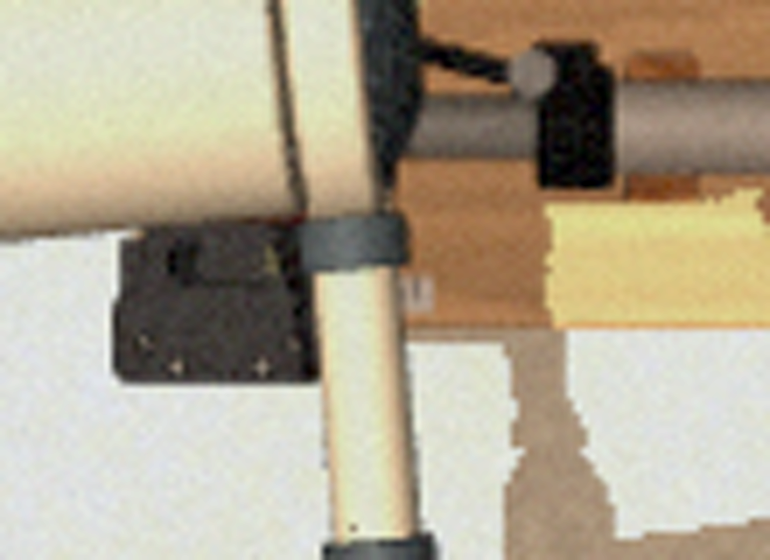

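In the side view the pointer top is at about (178,302)–(225,290), which puts it at +47–48 mm. The plate is hooked at about +46 mm, and the lever at (517,150) is open and clear of the finger. I'll make the last 1.4 mm, centre on leg plus lever, dwell, then squeeze.

Run:
```python
from station import r
from h import *
r.servo_line(tcp(94.4,-8,75),speed=.02);r.wait(.5);print(st(r))
r.servo_line(tcp(94.4,-4.8,75),speed=.02);r.wait(.5);print(st(r))
r.grab(squeeze=20);r.wait(.5);print(st(r))
s=r.snapshot("side");cv2.imwrite("pics/side2.png",cv2.convertScaleAbs(cv2.resize(s["frame"][120:200,150:260,::-1],None,fx=7,fy=7,interpolation=cv2.INTER_CUBIC),alpha=1.7))
```

```text
{'t': 9.08, 'x': np.float64(94.4), 'y': np.float64(-8.0), 'z': np.float64(75.0), 'fx': np.float64(-3.4), 'fy': np.float64(-3.0), 'fz': np.float64(-0.6), 'op': 87.9, 'gf': 2.0}
{'t': 9.89, 'x': np.float64(94.4), 'y': np.float64(-4.7), 'z': np.float64(75.0), 'fx': np.float64(-4.4), 'fy': np.float64(0.6), 'fz': np.float64(1.7), 'op': 87.9, 'gf': 2.1}
{'t': 11.32, 'x': np.float64(94.4), 'y': np.float64(-4.7), 'z': np.float64(75.0), 'fx': np.float64(-2.2), 'fy': np.float64(1.8), 'fz': np.float64(-0.0), 'op': 30.2, 'gf': 20.3}
```

View pics/side2.png

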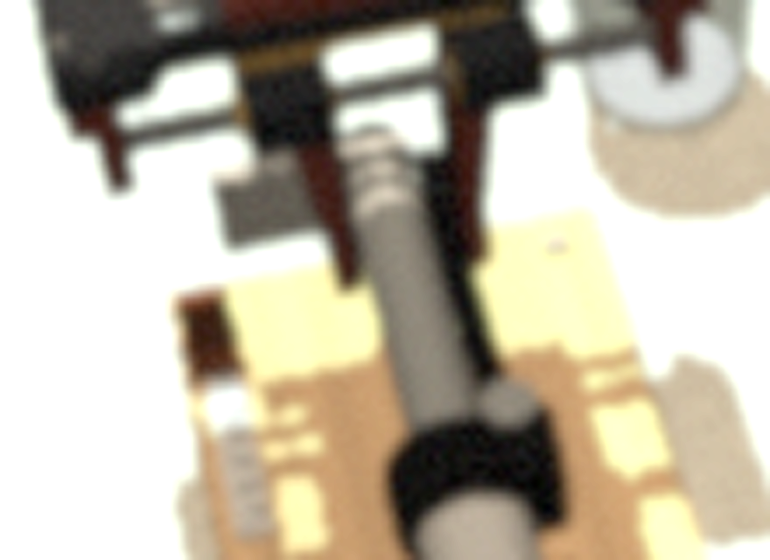

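The lever is shut along the leg: the opening is 30 mm and the grip is 20 N on both. The plate end is at (217–230, 180–247) and the pointer is undisturbed. Before handing in, a numeric check of the pointer offset from the first top frame.

Run:
```python
from h import *
T=pickle.load(open("top.pkl","rb"));f=T["frame"].astype(int)
print("cols 202..234")
for v in range(238,246): print(v,f[v,202:216].sum(1).tolist())
for v in range(226,237,3): print(v,f[v,220:232].sum(1).tolist())
for d in(44,46,48,50):
  print(d,proj(T,world(p,np.array([[57+d,59,45],[63+d,59,45]])/1e3)).round(2).tolist())
print("plate",proj(T,world(p,np.array([[57,35,91],[63,35,91],[57,35,59]])/1e3)).round(2).tolist())
```

```text
cols 202..234
238 [332, 326, 322, 211, 175, 164, 189, 183, 180, 189, 218, 237, 318, 315]
239 [298, 343, 213, 136, 102, 99, 86, 77, 98, 111, 205, 243, 296, 300]
240 [324, 375, 262, 136, 125, 125, 50, 32, 43, 88, 203, 235, 325, 364]
241 [331, 379, 281, 138, 132, 126, 67, 31, 63, 102, 200, 224, 326, 380]
242 [330, 371, 293, 127, 159, 131, 60, 42, 48, 105, 204, 259, 331, 385]
243 [367, 378, 293, 136, 154, 124, 49, 37, 74, 93, 206, 275, 364, 372]
244 [272, 267, 217, 136, 160, 131, 34, 41, 61, 79, 178, 240, 277, 275]
245 [304, 315, 249, 163, 198, 134, 28, 40, 69, 89, 179, 318, 322, 319]
226 [314, 315, 314, 277, 270, 320, 111, 267, 319, 313, 318, 301]
229 [323, 312, 307, 288, 311, 323, 113, 258, 310, 302, 317, 290]
232 [324, 327, 323, 296, 344, 322, 124, 325, 329, 322, 328, 310]
235 [311, 311, 306, 280, 333, 330, 117, 312, 305, 313, 308, 303]
44 [[209.08, 242.41], [206.6, 242.4]]
46 [[208.25, 242.4], [205.77, 242.4]]
48 [[207.43, 242.4], [204.95, 242.4]]
50 [[206.6, 242.4], [204.12, 242.39]]
plate [[226.09, 232.54], [223.5, 232.54], [226.96, 232.49]]
```

Run:
```python
from station import r
from h import *
print(st(r));print(r.hand_in())
```

```text
{'t': 11.37, 'x': np.float64(94.4), 'y': np.float64(-4.7), 'z': np.float64(75.0), 'fx': np.float64(-0.9), 'fy': np.float64(2.9), 'fz': np.float64(-0.1), 'op': 30.1, 'gf': 20.3}
the job is handed in; nothing more can be done
None
```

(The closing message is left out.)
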